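# Crank the filter lift level with the draining deck

### The job

Take the crank off its wooden rest, fit it on the upright drive shaft of the small screw lift, gently feeling it down over the cross pin until it is fully home, and wind it until the lift's platform is flush with the draining deck beside it, so that the tray of used filters can be slid across. Do not ram or strain the crank, do not run the platform up past the deck, and leave the crank sitting on the shaft; do not disturb the other things.

Things in the scene. Friction and masses are not known exactly. Their poses are not given: they have to be found in the camera images.
- crank: Loose hand crank, about 0.3 kg, upright on its wooden rest. Origin: centre of the hub's lower end; z up, x from the hub along the arm to the grip. Dark steel hub 34 mm diameter, 52 mm high, closed on top; aluminium arm 18 mm wide, its top 52 mm above the origin.
- crank_grip (a point): Point to hold, on the axis of the crank's upright black grip sleeve (24 mm diameter, from 55 to 107 mm above the crank's lower end), 85 mm above the lower end and 60 mm from the hub's axis. The sleeve spins easily on the crank, so a gripper that holds it without turning can wind round and round.
- crank_mouth (a point): Centre of the hub's open lower end (the crank's origin). Bore 20 mm diameter, 45 mm deep. The lowest 12 mm is cut to two claws, on the crank's +x and -x sides, each about 115 degrees wide; the gaps on its +y and -y sides take the lift's cross pin with about 28 degrees of play.
- rest: Fixed wooden block 75 mm square, 30 mm high; origin at the underside. The crank's hub stands on it over a steel post 16 mm in diameter and 38 mm high: raise the crank 45 mm or more to clear it.
- jack: Grey screw lift, bolted down. Origin: on the table on the drive shaft's axis; z up, y from the gearbox (90 mm square, 70 mm high, centred on the shaft) to the platform, whose centre is 190 mm away. Turning the shaft clockwise seen from above raises the platform 15 mm a turn, takes about 0.25 Nm (4 N at the grip); it stays where it is left.
- shaft_tip (a point): Centre of the tip of the upright drive shaft, 118 mm above the table (it does not rise). Shaft 16 mm diameter, the last 6 mm tapered to 8 mm. With the crank fully home its bore rests on the tip and its lower end is 45 mm below the tip; with its claws standing on the cross pin it stops 9 mm higher.
- shaft_pin (a point): Centre of the round cross pin through the drive shaft, 40 mm below the tip: 8 mm diameter, 30 mm long, level. It lies inside a steel collar (46 mm inside, 56 mm outside diameter, top 30 mm below the tip). Which way the pin points is unknown at the start: feel for it by turning the crank under light downward pressure (5 to 10 N).
- lift_edge (a point): On the upper face of the lift's steel platform (140 mm square, 10 mm thick, carrying an aluminium tray with three used filters), in the middle of its edge next to the deck. It rises with the platform.
- deck_edge (a point): On the upper face of the fixed steel draining deck (160 mm square), in the middle of its edge next to the platform. Its height differs from time to time; the platform starts 14 to 36 mm lower.
- filter_a: Bystander: used cartridge filter standing on end, 56 mm diameter, 62 mm high; origin at the underside. Leave alone.
- filter_b: Bystander: used cartridge filter lying on its side, 56 mm diameter, 60 mm long; origin on the table under one end. Leave alone.
- oilcan: Bystander: plain steel can, 64 mm diameter, 100 mm high; origin at the underside. Leave alone.
- spanner: Bystander: spanner lying flat, 180 mm long; origin about its middle. Leave alone.
- gasket: Bystander: flat black rubber ring, 68 mm outside diameter, 6 mm thick. Leave alone.
- endcap: Bystander: flat aluminium ring, 60 mm outside diameter, 8 mm thick. Leave alone.
- brush: Bystander: brush lying flat, 200 mm long. Leave alone.

How it is judged:
On the way, in this order (a step that is already met when the one before it is completed fails the run):
1. the crank is fully home on the drive shaft, its claws down over the cross pin, and the platform not yet at the deck's height (horizontal distance between crank_mouth and shaft_tip below 0.006 m and z of crank_mouth in the frame of shaft_tip below -0.041 m and angle between crank's own z axis and vertical below 0.12 rad and z of lift_edge in the frame of deck_edge below -0.008 m), for 0.2 s.
2. the platform is flush with the deck (within 3 mm) with the crank on the shaft (z of lift_edge in the frame of deck_edge between -0.003 and 0.003 m and z of crank_mouth in the frame of shaft_tip below -0.038 m), for 0.2 s.
At the end, for the whole second after the job is handed in: The platform's upper face is within 3 mm of the height of the deck's upper face, and the crank, let go and at rest, sits upright on the drive shaft (within 8 mm of its axis, its lower end at least 38 mm below the shaft's tip) (all of step 2 and horizontal distance between crank_mouth and shaft_tip below 0.008 m and angle between crank's own z axis and vertical below 0.15 rad and linear speed of crank below 0.02 m/s); the robot touches nothing.
It fails at once if the crank is pressed or knocked hard against the lift while its claws are not yet down over the pin (more than 25 N between them) (contact force between crank and jack above 25 N and z of crank_mouth in the frame of shaft_tip above -0.038 m and z of lift_edge in the frame of deck_edge below -0.008 m).
It fails at once if the crank is rammed or strained against the lift (more than 60 N between them) (contact force between crank and jack above 60 N).
It fails at once if the platform is wound more than 6 mm past the deck (z of lift_edge in the frame of deck_edge above 0.006 m).
It fails at once if the robot pushes on the lift or the deck itself (more than 15 N) (contact force between any of the arm, the fingers and jack above 15 N or contact force between any of the arm, the fingers and deck above 15 N).
It fails at once if a bystander is moved more than 25 mm (distance of any of filter_a, filter_b, oilcan, spanner, gasket, endcap, brush from where it was at the start of the episode above 0.025 m).
It also fails if it takes over 72 s, if anything falls off the work surface, if the arm or the gripper's body presses on something with over 40 N, if the wrist force passes 120 N, or if a joint passes its speed limit or range.

### The arm

A 6-joint arm with a two-finger parallel gripper is mounted at the origin on the work surface. World frame = base frame: x ahead of the robot, y to its left, z up, the work surface at z = 0. Lengths are in m, angles in rad, forces in N, time in s.
With the tool pointing down it reaches from about 0.325 to 1 m from the base axis. Payload 5.1 kg.
Tool frame: the origin (TCP) lies midway between the tips of the shut fingers; the grasp point (between the pads) lies behind it (grasp_offset is the z of the grasp point in the tool frame, in m); z points along the fingers, y is the line along which they close (so a half turn about z gives the same grasp; the last joint's range is limited). The gripper opens to 85 mm and grips with 20 to 120 N. Pads are 22 mm wide; open, the fingers measure 114 mm over their backs; the gripper's body (76 mm by 85 mm) begins 54 mm behind the grasp point. The pads swing forward as they close: fully open they stand 13 mm farther back than shut.
Start: joints at [-1.278, 0.124, 1.65, -0, 1.367, -0.083], TCP at [0.239, -0.605, 0.231] pointing down, gripper open.
Joint ranges: [-2.61, 2.61], [-1.02, 2.33], [0.03, 2.71], [-1.35, 4.49], [0.32, 2.68], [-2.91, 2.91]. Speed limits (rad/s): [2.57, 2.57, 3.14, 3.14, 3.14, 3.14].

### API

Orientations are given as a unit quaternion [x, y, z, w].
In Python, from station import * gives the robot as it stands. The module is installed in compiled form; this text tells all that it offers.
- The arm moves only by the tool jog_arm, never from a script. Its argument "series" is a list of rows, each a list of 5 numbers: the shift along the tool's x, y, z in mm, then the turn about the tool's z in rad, then the finger opening in mm, from 0 to 85.4. A call has 1 to 8 rows; each row shifts and turns the commanded pose from where the row before left it, along the tool's axes as they then stand; what a row does not reach is not made up. A row lasts 1/10 s, in which the tool goes at most 50 mm and 8.59 degrees, less where a joint would pass 70% of its speed; a pose out of reach is approached as far as the arm can. A call with a gripper value outside its range is refused whole. The fingers move at their own pace and stop on an object; "squeeze" is the grip in N (left out, the last holds). Time passes only in rows, so rows that do not move let the fingers close. It gives the time, the measured TCP pose, the force, the opening and the grip force at its end, in the units of the state.
- read_state(): the state, without advancing time (a new reading comes with each control period).
- snapshot(name): name is "scene" or "side" or "wrist"; returns the picture (384x512x3 uint8, red, green, blue); there is no depth.
- camera_info(name): a dict with "K" (3x3 intrinsics, pixels), "dist_coeffs" ([k1, k2, p1, p2, k3] as OpenCV has them; the pictures are not rectified), "R" (3x3) and "t" (3): a world point X has camera coordinates R X + t. Camera axes: x right, y down, z forward; pixel columns grow to the right and rows downward; lengths in m; the calibration is good to about 2 mm. A picture is of the moment at which its call begins: read the wrist's pose just before it. camera_info takes no time and is no camera call; for the wrist camera it gives the pose at the moment of the call.
- hand_in(): hands the job in; it is judged then, once.
The state is a dict: "time_s": time; "joint_pos": joint angles; "dq": joint speeds; "joint_efforts": joint torques, N m; "position": TCP position; "eef_rot": TCP orientation; "contact_force": force on the tool from outside, world axes, zero at the start; "ft_torque": the same for the moment, N m; "opening": opening from 0.0 (shut) to 1.0 (fully open); "gripper_force": force on a finger pad.
Only numpy, scipy, OpenCV 4.12 (cv2) and the standard library are available. Lean on these libraries where they do the work, as an engineer would, in place of code of your own. Each camera call takes 0.05 s, during which the arm holds its last target. There are 200 camera calls.

## Working session

There is one attempt and no reset: what is moved stays moved. The work goes in short steps, Python scripts to look and compute and a tool call to move; the robot and the scene stay as the last step left them, time stands still between calls to the robot, and variables do not carry over. Pictures are saved under pics/ and viewed, at most 10 in all, crops included, and the job is handed in when it is done.

Besides the shell and the picture viewer there is one more tool, called after "Call:" by a JSON object that holds its "op" and its "data". jog_arm: Moves the arm, as the interface text tells. Its arguments: {"type":"object","properties":{"series":{"type":"array"},"squeeze":{"type":"number"}},"required":["series"]}

```bash
mkdir -p pics; cat > h.py <<'E'
from station import *
import numpy as np, cv2
def snap(n,f):
    im=snapshot(n); cv2.imwrite('pics/'+f,cv2.cvtColor(im,cv2.COLOR_RGB2BGR)); return im
def ray(n,u,v,ci=None):
    c=ci or camera_info(n); K=np.array(c['K']);R=np.array(c['R']);t=np.array(c['t'])
    p=cv2.undistortPoints(np.array([[[u,v]]],float),K,np.array(c['dist_coeffs'],float))[0,0]
    return -R.T@t, R.T@np.array([p[0],p[1],1])
def atz(n,u,v,z,ci=None):
    o,d=ray(n,u,v,ci); return o+d*(z-o[2])/d[2]
def proj(n,X,ci=None):
    c=ci or camera_info(n)
    return cv2.projectPoints(np.array(X,float).reshape(-1,3),cv2.Rodrigues(np.array(c['R']))[0],np.array(c['t'],float),np.array(c['K']),np.array(c['dist_coeffs'],float))[0].reshape(-1,2)
def tri(obs):
    A=np.zeros((3,3));b=np.zeros(3)
    for n,u,v in obs:
        o,d=ray(n,u,v);d=d/np.linalg.norm(d);P=np.eye(3)-np.outer(d,d);A+=P;b+=P@o
    X=np.linalg.solve(A,b);return X,[proj(n,X)[0]-[u,v] for n,u,v in obs]
E
python3 - <<'E'
from h import *
s=read_state();print(s)
a=snap('scene','a.png');b=snap('side','b.png')
for n in('scene','side'):
    c=camera_info(n);print(n,-np.array(c['R']).T@np.array(c['t']))
E
```

```text
{'time_s': 0.0, 'joint_pos': array([-1.27757218e+00,  1.24504407e-01,  1.65171769e+00, -1.67385012e-05,
        1.36747816e+00, -8.25633572e-02]), 'dq': array([-4.02906430e-04,  1.63483359e-03,  2.20458214e-05, -1.56977272e-03,
       -3.19613885e-04,  1.18900268e-03]), 'joint_efforts': array([-9.45012980e-04, -4.23609674e+01, -3.65455520e+01, -1.38120490e-04,
        6.80217330e-03,  2.04463262e-06]), 'position': array([ 0.23836313, -0.6040459 ,  0.23002764]), 'eef_rot': array([ 9.82398977e-01,  1.86791700e-01, -1.18942107e-04, -1.04710197e-03]), 'contact_force': array([-0.36214955,  1.14368058, -0.06086778]), 'ft_torque': array([-0.0147124 ,  0.0019366 ,  0.00922237]), 'gripper_force': 0.0, 'opening': 0.9966986866699528}
scene [ 1.16078769 -0.0895453   0.99416584]
side [ 0.37731002 -0.9245671   1.03260056]
```

View pics/a.png

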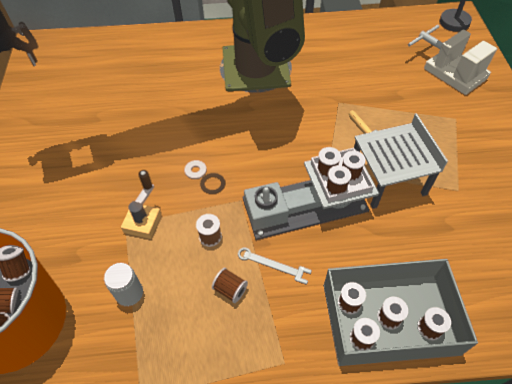

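View pics/b.png

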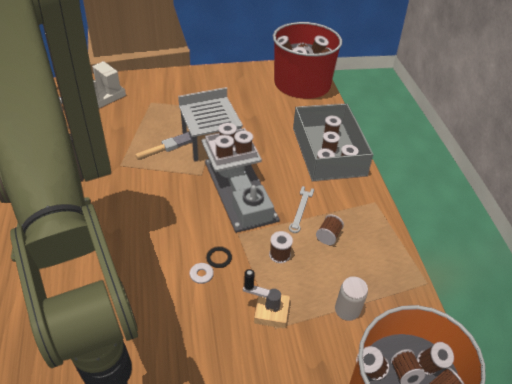

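The scene picture shows the crank on its rest near (140,210) and the shaft near (266,195). In the side picture they are near (272,300) and (255,195). I'll enlarge those areas.

```bash
python3 - <<'E'
import cv2,numpy as np
a=cv2.imread('pics/a.png');b=cv2.imread('pics/b.png')
def c(im,x,y,w,h):
    p=cv2.resize(im[y:y+h,x:x+w],(400,300),interpolation=cv2.INTER_CUBIC);k=400/w
    for i in range(x-x%10+10,x+w,10): cv2.line(p,(int((i-x+.5)*k),0),(int((i-x+.5)*k),6),(0,0,255),1); cv2.putText(p,str(i),(int((i-x+.5)*k)-10,16),0,.3,(0,0,255))
    for i in range(y-y%10+10,y+h,10): cv2.line(p,(0,int((i-y+.5)*k)),(6,int((i-y+.5)*k)),(0,0,255),1); cv2.putText(p,str(i),(8,int((i-y+.5)*k)+3),0,.3,(0,0,255))
    return p
cv2.imwrite('pics/c.png',np.vstack([np.hstack([c(a,110,165,80,60),c(a,240,180,80,60)]),np.hstack([c(b,235,262,80,60),c(b,215,170,80,60)])]))
cv2.imwrite('pics/d.png',np.hstack([c(a,300,115,160,120),c(b,170,85,120,90)]))
E
```

```text
(no output)
```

View pics/c.png

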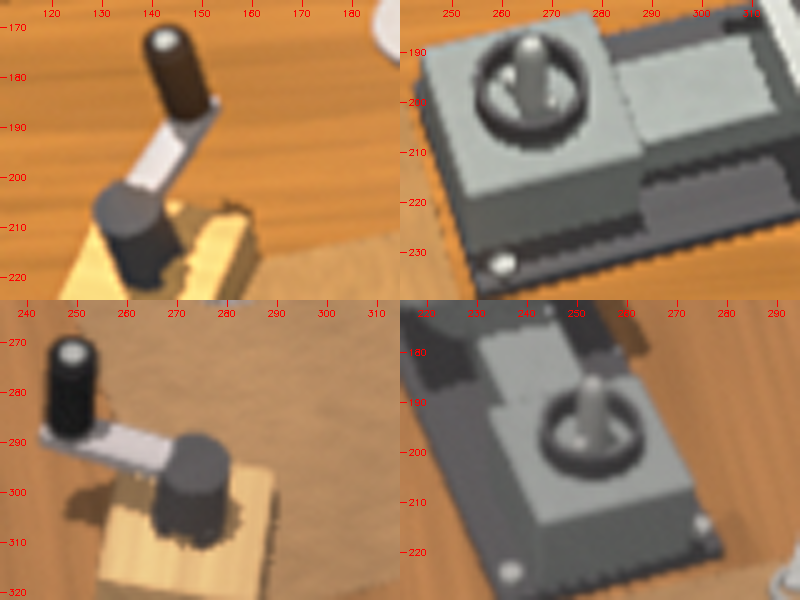

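View pics/d.png

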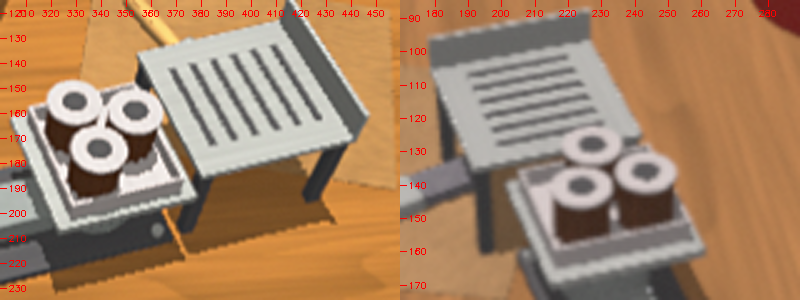

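The crops give scene and side pixels for each point:

| Point | Scene | Side |
|---|---|---|
| Grip top | (142.5,172.5) | (248.9,271.9) |
| Hub top | (135.1,205.9) | (273.5,291.9) |
| Shaft tip | (265.7,187.9) | (252.9,185.5) |

The deck's near corners and the platform's corners are readable in both pictures as well. The pin itself is hidden inside the collar.

```bash
python3 - <<'E'
from h import *
P=dict(grip=((142.5,172.5),(248.9,271.9)),hub=((135.1,205.9),(273.5,291.9)),tip=((265.7,187.9),(252.9,185.5)),
d1=((354.3,138.5),(190.5,135.5)),d2=((379.5,185.7),(241.5,123.5)),p1=((304.7,161.7),(211.5,167.9)),p2=((322.7,206.5),(260.4,158.9)))
np.set_printoptions(precision=4,suppress=True)
for k,(a,b) in P.items():
    X,e=tri([('scene',*a),('side',*b)]);print(k,X,np.round(np.ravel(e),1))
for k,z in(('grip',.137),('hub',.082),('tip',.118)):print(k,atz('scene',*P[k][0],z),atz('side',*P[k][1],z))
c=camera_info('wrist');s=read_state();print(-np.array(c['R']).T@np.array(c['t']),c['R'],c['K'])
E
```

```text
grip [ 0.5017 -0.3083  0.1375] [ 0.2 -0.2  0.2  0.2]
hub [ 0.5566 -0.334   0.0828] [ 0.5 -0.6  0.6  0.5]
tip [ 0.5587 -0.0234  0.1164] [ 0.1 -0.2  0.1  0.1]
d1 [0.4137 0.221  0.1006] [ 0.7 -1.1  0.7  0.9]
d2 [0.5708 0.2464 0.11  ] [ 0.8 -1.3  0.7  0.9]
p1 [0.4628 0.0874 0.0852] [ 0.9 -1.5  1.   1.2]
p2 [0.6039 0.1073 0.0879] [ 0.3 -0.5  0.4  0.4]
grip [ 0.502  -0.3088  0.137 ] [ 0.5014 -0.3074  0.137 ]
hub [ 0.5576 -0.3352  0.082 ] [ 0.5556 -0.332   0.082 ]
tip [ 0.5603 -0.0239  0.118 ] [ 0.5581 -0.0243  0.118 ]
[ 0.3067 -0.5774  0.3715] [[ 0.3674 -0.9301 -0.0022]
 [-0.8914 -0.3528  0.2846]
 [-0.2655 -0.1026 -0.9586]] [[334.4544   0.     259.2119]
 [  0.     334.4544 186.214 ]
 [  0.       0.       1.    ]]
```

```bash
cat >> h.py <<'E'
from scipy.spatial.transform import Rotation as Ro
np.set_printoptions(precision=4,suppress=True)
def plan(p,yaw=None,step=45,cur=None,n=None):
    s=read_state();M=Ro.from_quat(s['eef_rot']).as_matrix();y0=np.arctan2(M[1,0],M[0,0]);p0=s['position']
    if cur is not None:p0,y0=cur
    yaw=y0 if yaw is None else yaw
    d=np.array(p)-p0;n=n or int(max(np.ceil(np.linalg.norm(d)*1e3/step),np.ceil(abs(yaw-y0)/.14),1))
    print('from',np.array(p0),'yaw',y0,'rows',n)
    for i in range(n):
        y=y0+(yaw-y0)*i/n;w=d/n*1e3
        print([round(float(v),1) for v in (np.cos(y)*w[0]+np.sin(y)*w[1], np.sin(y)*w[0]-np.cos(y)*w[1], -w[2])],round((y0-yaw)/n,3))
def st():
    s=read_state();M=Ro.from_quat(s['eef_rot']).as_matrix()
    print(s['time_s'],s['position'],'yaw',np.arctan2(M[1,0],M[0,0]),'tilt',M[2],'F',s['contact_force'],s['opening'],s['gripper_force'],'j',s['joint_pos'])
E
python3 - <<'E'
from h import *
import station
print([x for x in dir(station) if not x.startswith('_')], getattr(station,'grasp_offset',None))
plan([.5566,-.334,.21],-.4416)
E
```

```text
['MotionError', 'camera_info', 'grasp_offset', 'hand_in', 'read_state', 'snapshot'] -0.0187
from [ 0.2384 -0.6041  0.2301] yaw 0.3758220124392279 rows 10
[39.5, -13.4, 2.0] 0.082
[38.3, -16.6, 2.0] 0.082
[36.8, -19.7, 2.0] 0.082
[35.1, -22.6, 2.0] 0.082
[33.1, -25.4, 2.0] 0.082
[30.9, -28.0, 2.0] 0.082
[28.5, -30.5, 2.0] 0.082
[25.9, -32.7, 2.0] 0.082
[23.2, -34.7, 2.0] 0.082
[20.3, -36.5, 2.0] 0.082
```

Call:
{"op": "jog_arm", "data": {"series": [[39.5,-13.4,2,0.082,85],[38.3,-16.6,2,0.082,85],[36.8,-19.7,2,0.082,85],[35.1,-22.6,2,0.082,85],[33.1,-25.4,2,0.082,85],[30.9,-28,2,0.082,85],[28.5,-30.5,2,0.082,85],[25.9,-32.7,2,0.082,85]], "squeeze": 60}}

```text
time_s: 0.9
position: [0.4942, -0.3874, 0.2147]
eef_rot: [0.99, -0.141, -0.0, -0.0]
contact_force: [0.8, -0.5, -0.8]
opening: 0.996
gripper_force: 0.0
```

Call:
{"op": "jog_arm", "data": {"series": [[23.2,-34.7,2,0.082,85],[20.3,-36.5,2,0.082,85],[0,0,0,0,85]]}}

```text
time_s: 1.2
position: [0.5596, -0.3314, 0.2102]
eef_rot: [0.976, -0.218, -0.0, -0.001]
contact_force: [0.1, -0.0, -0.3]
opening: 0.997
gripper_force: 0.0
```

```bash
python3 - <<'E'
from h import *
st()
c=camera_info('wrist');a=snap('wrist','e0.png')
import pickle;pickle.dump(c,open('e.pkl','wb'))
b=cv2.resize(cv2.imread('pics/e0.png'),(800,600),interpolation=cv2.INTER_CUBIC);cv2.imwrite('pics/e.png',b)
print(proj('wrist',[[.5566,-.334,.082],[.5017,-.3083,.137]],c))
st()
E
```

```text
1.2 [ 0.5596 -0.3314  0.2102] yaw -0.4398716665193187 tilt [-0.0012 -0.0017 -1.    ] F [ 0.0737 -0.0257 -0.3319] 0.9965394812752952 0.0 j [-0.6177  0.139   1.6695  0.0015  1.3346  1.3926]
[[264.6897 179.8716]
 [265.458  279.9485]]
1.25 [ 0.5581 -0.3331  0.2103] yaw -0.4399738780401818 tilt [-0.0016 -0.0002 -1.    ] F [ 0.1144 -1.0423 -0.0845] 1.0022100935895601 0.0 j [-0.6206  0.1382  1.6702 -0.0001  1.3349  1.3902]
```

View pics/e.png

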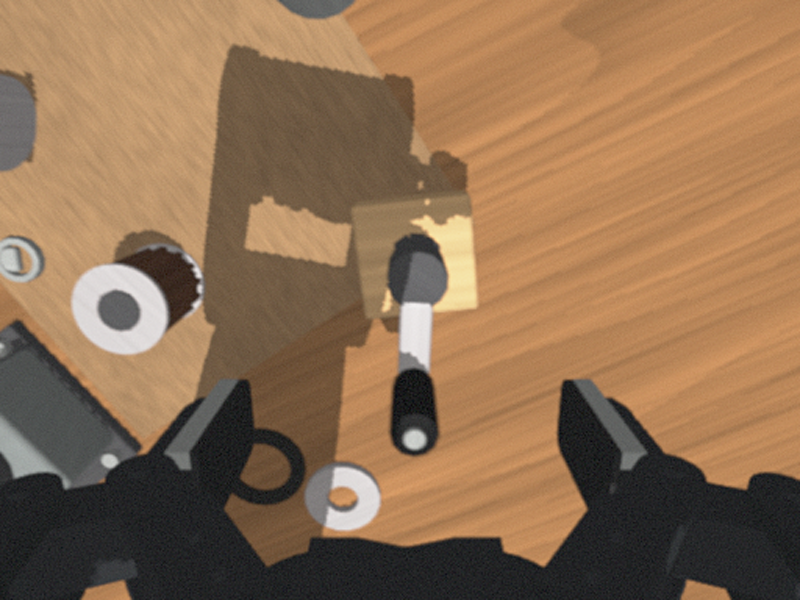

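The wrist picture shows the hub top at (418,280) and the grip top at (414,439) in the enlarged image. Both agree with the estimates to within about 3 px.

```bash
python3 - <<'E'
from h import *
import pickle
c=pickle.load(open('e.pkl','rb'))
h=atz('wrist',267.2,179,.082,c);g=atz('wrist',264.7,280.8,.137,c);print(h,g,np.degrees(np.arctan2(g[1]-h[1],g[0]-h[0])),np.linalg.norm(g-h))
h=(.5566,-.3345,.061)
plan(h,-.44)
E
```

```text
[ 0.5564 -0.3362  0.082 ] [ 0.5013 -0.3075  0.137 ] 152.47385285243692 0.08298296464105981
from [ 0.5581 -0.3331  0.2103] yaw -0.4399738780401818 rows 4
[-0.2, 0.5, 37.3] 0.0
[-0.2, 0.5, 37.3] 0.0
[-0.2, 0.5, 37.3] 0.0
[-0.2, 0.5, 37.3] 0.0
```

Call:
{"op": "jog_arm", "data": {"series": [[1.4,2.4,30,0.02,85],[0,0,40,0,85],[0,0,30,0,85],[0,0,25,0,85],[0,0,18,0,85],[0,0,15.3,0,85],[0,0,0,0,85]]}}

```text
time_s: 1.95
position: [0.5557, -0.3374, 0.0506]
eef_rot: [0.973, -0.23, -0.002, -0.001]
contact_force: [0.9, -0.6, 0.4]
opening: 0.994
gripper_force: 0.0
```

Call:
{"op": "jog_arm", "data": {"series": [[0,0,0,0,34],[0,0,0,0,25],[0,0,0,0,25],[0,0,0,0,25],[0,0,0,0,25],[0,0,0,0,25],[0,0,0,0,25],[0,0,0,0,25]]}}

```text
time_s: 2.75
position: [0.5583, -0.3382, 0.0546]
eef_rot: [0.973, -0.23, 0.001, 0.0]
contact_force: [0.8, 0.9, 5.7]
opening: 0.373
gripper_force: 59.4
```

```bash
python3 - <<'E'
from h import *
st()
E
```

```text
2.75 [ 0.5583 -0.3382  0.0546] yaw -0.46407315503422586 tilt [ 0.0023  0.0001 -1.    ] F [0.786  0.9078 5.6896] 0.37349784014672827 59.39735902938992 j [-0.627   0.2898  1.7723  0.0003  1.0772  1.4077]
```

Call:
{"op": "jog_arm", "data": {"series": [[0,0,-8,0,25],[0,0,-12,0,25],[0,0,-20,0,25],[0,0,-25,0,25],[0,0,-35,0,25],[0,0,-30,0,25],[0,0,-20,0,25],[0,0,0,0,25]]}}

```text
time_s: 3.55
position: [0.5585, -0.339, 0.2078]
eef_rot: [0.973, -0.23, 0.003, 0.002]
contact_force: [0.8, -0.2, -2.3]
opening: 0.372
gripper_force: 60.5
```

```bash
python3 - <<'E'
from h import *
st()
plan([.577,-.092,.21],1.83,n=16)
E
```

```text
3.55 [ 0.5585 -0.339   0.2078] yaw -0.46418104322665676 tilt [ 0.0064  0.0016 -1.    ] F [ 0.7584 -0.2374 -2.3154] 0.3718077099977697 60.50644093193114 j [-0.6274  0.1422  1.67   -0.0006  1.3228  1.4077]
from [ 0.5585 -0.339   0.2078] yaw -0.46418104322665676 rows 16
[-5.9, -14.3, -0.1] -0.143
[-3.8, -15.0, -0.1] -0.143
[-1.6, -15.4, -0.1] -0.143
[0.6, -15.5, -0.1] -0.143
[2.8, -15.2, -0.1] -0.143
[5.0, -14.7, -0.1] -0.143
[7.0, -13.8, -0.1] -0.143
[8.9, -12.6, -0.1] -0.143
[10.6, -11.2, -0.1] -0.143
[12.1, -9.6, -0.1] -0.143
[13.4, -7.8, -0.1] -0.143
[14.4, -5.8, -0.1] -0.143
[15.0, -3.7, -0.1] -0.143
[15.4, -1.5, -0.1] -0.143
[15.5, 0.7, -0.1] -0.143
[15.2, 2.9, -0.1] -0.143
```

Call:
{"op": "jog_arm", "data": {"series": [[-5.9,-14.3,0,-0.143,25],[-3.8,-15,0,-0.143,25],[-1.6,-15.4,0,-0.143,25],[0.6,-15.5,0,-0.143,25],[2.8,-15.2,0,-0.143,25],[5,-14.7,0,-0.143,25],[7,-13.8,0,-0.143,25],[8.9,-12.6,0,-0.143,25]]}}

```text
time_s: 4.35
position: [0.5652, -0.2132, 0.2006]
eef_rot: [0.942, 0.336, -0.002, -0.001]
contact_force: [-0.2, -0.6, -2.5]
opening: 0.372
gripper_force: 60.5
```

Call:
{"op": "jog_arm", "data": {"series": [[10.6,-11.2,0,-0.143,25],[12.1,-9.6,0,-0.143,25],[13.4,-7.8,0,-0.143,25],[14.4,-5.8,0,-0.143,25],[15,-3.7,0,-0.143,25],[15.4,-1.5,0,-0.143,25],[15.5,0.7,0,-0.143,25],[15.2,2.9,0,-0.143,25]]}}

```text
time_s: 5.15
position: [0.5747, -0.0901, 0.2007]
eef_rot: [0.61, 0.792, -0.001, -0.002]
contact_force: [-0.0, 0.3, -2.4]
opening: 0.37
gripper_force: 60.5
```

Call:
{"op": "jog_arm", "data": {"series": [[0,0,0,0,25],[0,0,0,0,25]]}}

```text
time_s: 5.35
position: [0.5753, -0.0908, 0.2014]
eef_rot: [0.613, 0.79, -0.001, -0.001]
contact_force: [-0.6, 0.8, -3.1]
opening: 0.373
gripper_force: 60.5
```

```bash
python3 - <<'E'
from h import *
st()
c=camera_info('wrist');a=snap('wrist','f0.png')
import pickle;pickle.dump(c,open('f.pkl','wb'))
b=cv2.resize(cv2.imread('pics/f0.png'),(800,600),interpolation=cv2.INTER_CUBIC);cv2.imwrite('pics/f.png',b)
print(proj('wrist',[.559,-.0238,.118],c)*800/512)
st()
E
```

```text
5.35 [ 0.5753 -0.0908  0.2014] yaw 1.8221857192560562 tilt [ 0.0009 -0.0029 -1.    ] F [-0.5777  0.7566 -3.1228] 0.3731652133911385 60.486763338558376 j [-0.2484 -0.0018  1.8328 -0.0006  1.3136 -0.4997]
[[405.5424 145.376 ]]
5.4 [ 0.5755 -0.0911  0.2018] yaw 1.8219607307564238 tilt [ 0.0006 -0.0023 -1.    ] F [-0.3691 -0.2809 -3.0036] 0.37149461881447915 60.48635392449796 j [-0.2489 -0.0019  1.8323 -0.0006  1.3135 -0.5   ]
```

View pics/f.png

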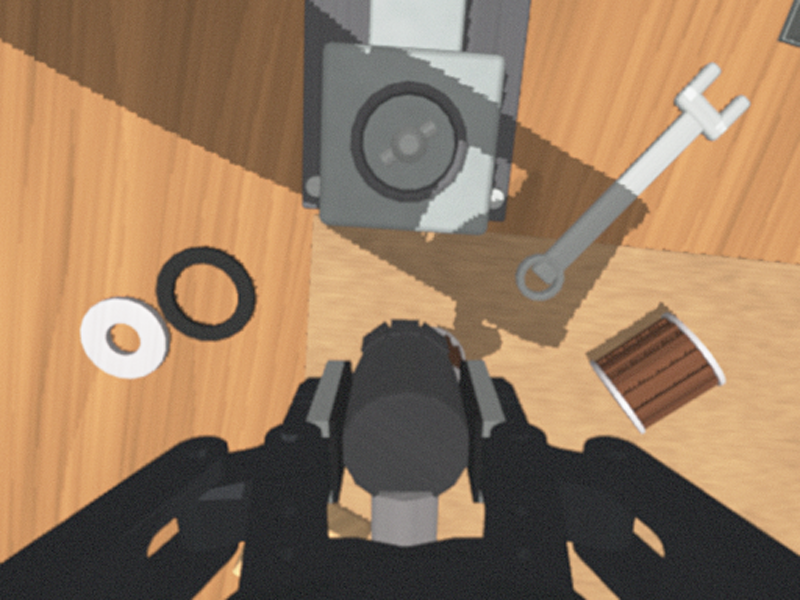

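The wrist picture shows the shaft tip at about (408,144). The pin ends are near (388,157) and (430,128), and the held hub's top centre is near (406,440).

```bash
python3 - <<'E'
from h import *
import pickle
c=pickle.load(open('f.pkl','rb'));k=1.5625
t=atz('wrist',408/k,144/k,.118,c);print('tip',t)
a=atz('wrist',388/k,157/k,.080,c);b=atz('wrist',430/k,128/k,.080,c);print(a,b,(a+b)/2,np.linalg.norm(a-b))
py=np.arctan2(b[1]-a[1],b[0]-a[0]);print('pin yaw',np.degrees(py))
s=read_state();M=Ro.from_quat(s['eef_rot']).as_matrix()
for v in(435,440,445):
    h=atz('wrist',406/k,v/k,.229,c);print('hub in tool',M.T@(h-s['position']))
# predicted hub circle edge for tool offset x=-2.5
for dx in(-1,-2.5,-4):
  ang=np.linspace(0,2*np.pi,36);C=s['position']+np.array([M@np.array([dx/1e3+.017*np.cos(q),.017*np.sin(q),-.0274]) for q in ang]);q=proj('wrist',C,c)*k;print(dx,q.min(0),q.max(0))
  C=s['position']+np.array([M@np.array([dx/1e3+.017*np.cos(q),.017*np.sin(q),.0246]) for q in ang]);q=proj('wrist',C,c)*k;print('   low end',q.min(0),q.max(0))
st()
E
```

```text
tip [ 0.5598 -0.023   0.118 ]
[ 0.5522 -0.0318  0.08  ] [ 0.5685 -0.0137  0.08  ] [ 0.5603 -0.0227  0.08  ] 0.024413899103843617
pin yaw 48.12106663538903
hub in tool [ 0.002   0.0011 -0.0272]
hub in tool [ 0.0006  0.0011 -0.0272]
hub in tool [-0.0008  0.0011 -0.0272]
-1 [333.5444 384.0595] [469.6939 503.0936]
   low end [353.3453 313.4009] [451.9016 404.236 ]
-2.5 [333.7795 389.7208] [469.4732 507.9476]
   low end [353.4658 317.6303] [451.7864 408.0282]
-4 [334.0132 395.3429] [469.2537 512.7694]
   low end [353.5859 321.8391] [451.6716 411.8025]
5.4 [ 0.5755 -0.0911  0.2018] yaw 1.8219607307564238 tilt [ 0.0006 -0.0023 -1.    ] F [-0.3691 -0.2809 -3.0036] 0.37149461881447915 60.48635392449796 j [-0.2489 -0.0019  1.8323 -0.0006  1.3135 -0.5   ]
```

```bash
python3 - <<'E'
from h import *
plan([.5581,-.0219,.175],2.40,n=5)
E
```

```text
from [ 0.5755 -0.0911  0.2018] yaw 1.8219607307564238 rows 5
[14.3, 0.1, 5.4] -0.116
[14.2, 1.7, 5.4] -0.116
[13.9, 3.3, 5.4] -0.116
[13.4, 4.9, 5.4] -0.116
[12.7, 6.4, 5.4] -0.116
```

Call:
{"op": "jog_arm", "data": {"series": [[14.3,0.1,0,-0.116,25],[14.2,1.7,0,-0.116,25],[13.9,3.3,0,-0.116,25],[13.4,4.9,0,-0.116,25],[12.7,6.4,0,-0.116,25],[0,0,16,0,25],[0,0,11,0,25],[0,0,0,0,25]]}}

```text
time_s: 6.2
position: [0.5566, -0.0224, 0.1723]
eef_rot: [0.362, 0.932, -0.001, -0.003]
contact_force: [-0.7, 0.3, -3.0]
opening: 0.369
gripper_force: 60.5
```

Call:
{"op": "jog_arm", "data": {"series": [[0,0,0,0,25]]}}

```text
time_s: 6.3
position: [0.5581, -0.0224, 0.1748]
eef_rot: [0.362, 0.932, -0.0, -0.001]
contact_force: [0.1, -0.4, -2.8]
opening: 0.376
gripper_force: 60.5
```

```bash
python3 - <<'E'
from h import *
st()
a=snap('scene','g0.png');b=snap('side','g1.png')
f=lambda i,x,y:cv2.resize(cv2.cvtColor(i[y:y+60,x:x+40],cv2.COLOR_RGB2BGR),(400,600),interpolation=cv2.INTER_CUBIC)
for n in('scene','side'):print(n,proj(n,[[.5596,-.0232,.118],[.5596,-.0232,.149]]))
cv2.imwrite('pics/g.png',np.hstack([f(a,245,155),f(b,235,145)]))
E
```

```text
6.3 [ 0.5581 -0.0224  0.1748] yaw 2.401816906943627 tilt [ 0.0017 -0.0014 -1.    ] F [ 0.1237 -0.3533 -2.7643] 0.37583705045483473 60.49503766000271 j [-0.1362 -0.0338  1.9104 -0.0002  1.2671 -0.9671]
scene [[265.9588 187.6425]
 [266.0498 179.9347]]
side [[253.4058 185.1395]
 [253.811  176.6409]]
```

View pics/g.png

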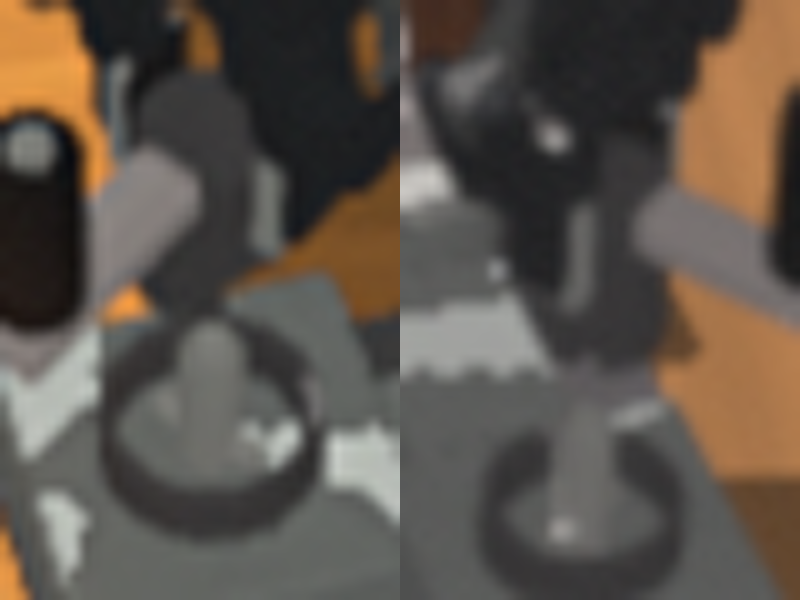

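The picture shows the hub slightly off the shaft axis, left in scene (left edge about 143) and right in side (right edge about 668). I'll compare its edges with a projected model.

```bash
python3 - <<'E'
from h import *
import cv2
xd=np.array([np.cos(2.4018),np.sin(2.4018),0]);T=np.array([.5581,-.0224,.1748])
q=np.linspace(0,2*np.pi,72)
def edges(n,c,r,z,off):
    P=proj(n,[[c[0]+r*np.cos(a),c[1]+r*np.sin(a),z] for a in q]);u=(P[:,0]+.5-off[0])*10;v=(P[:,1]+.5-off[1])*10
    return np.round([u.min(),u.max(),v.mean()])
for n,off in(('scene',(245,155)),('side',(235,145))):
    print(n,'shaft',edges(n,(.5596,-.0232),.008,.105,off),'collar',edges(n,(.5596,-.0232),.028,.088,off))
    for dx in(0,-2,-4,-6):
        C=T+dx/1e3*xd
        for z in (.198,.178,.165):print(dx,z,edges(n,C,.017,z,off),end=' ')
        print()
    im=cv2.imread('pics/g%d.png'%(n=='side'))
    g=cv2.cvtColor(im,cv2.COLOR_BGR2GRAY)
    for v in ([165,172,178,182,190] if n=='scene' else [165,172,176,180,190]):print(v,(v+.5-off[1])*10,g[v,off[0]+8:off[0]+35])
E
```

```text
scene shaft [180. 248. 363.] collar [ 97. 331. 405.]
0 0.198 [143. 297. 120.] 0 0.178 [143. 295. 174.] 0 0.165 [144. 294. 209.] 
-2 0.198 [137. 292. 126.] -2 0.178 [138. 290. 180.] -2 0.165 [138. 289. 214.] 
-4 0.198 [132. 287. 131.] -4 0.178 [132. 285. 186.] -4 0.165 [133. 284. 220.] 
-6 0.198 [126. 281. 137.] -6 0.178 [127. 280. 192.] -6 0.165 [127. 278. 226.] 
165 105.0 [145  87  67 101  61  34  54  60  57  58  57  57  58  59  59  57  45  29
  30  32  31  32  31  32  33  33  33]
172 175.0 [ 90 158 148 135 131 132 134 134 130 122 110  85  57  57  59  58  59  83
 109  94  55  29  29  30  32  29  29]
178 235.0 [ 62 116 135 131 128 129 129 122 112  94  68  53  50  54  52  52  61  96
 112 100  54  30  48  75  88  88  87]
182 275.0 [ 59 112 130 123 113  99  72  51  50  53  55  53  52  52  53  57  65  76
  84  87  88  91  92  94  93  88  86]
190 355.0 [190 173 104  84  69  57  53  51  52  70 105 114 120 121 118 109  83  52
  50  52  54  61  80 101 101 101 101]
side shaft [157. 218. 441.] collar [ 80. 290. 486.]
0 0.198 [126. 261. 180.] 0 0.178 [124. 257. 238.] 0 0.165 [123. 255. 275.] 
-2 0.198 [132. 268. 183.] -2 0.178 [130. 264. 241.] -2 0.165 [129. 262. 278.] 
-4 0.198 [139. 274. 186.] -4 0.178 [137. 271. 244.] -4 0.165 [136. 268. 281.] 
-6 0.198 [146. 281. 189.] -6 0.178 [144. 277. 247.] -6 0.165 [142. 275. 284.] 
165 205.0 [ 65  49  39  36  33  34  35  37  43  57  70  63  57  56  56  65  87 104
 114 116 115 116 117 120 124 128 135]
172 275.0 [ 99 130 101  57  41  36  35  39  62  92  98  72  55  55  55  55  55  56
  73 109 117 113 112 110 111 115 116]
176 315.0 [159 161 162 155 116  69  56  59  68  71  62  58  55  55  55  54  54  52
  60  75 100 122 127 128 127 127 126]
180 355.0 [158 160 160 160 158 151 113  71  59  59  69  67  57  55  56  56  59  69
  79  80  81 100 119 127 126 127 128]
190 455.0 [ 86  74  61  57  54  54  61  90 101 105 107 107 102  79  60  56  56  61
  75  85  90  93 111 124 129 129 127]
```

Call:
{"op": "jog_arm", "data": {"series": [[0,-1.4,10,0,25],[0,0,12,0,25],[0,0,7,0,25],[0,0,3,0,25],[0,0,2,0,25],[0,0,0,0,25]]}}

```text
time_s: 7.0
position: [0.5576, -0.0227, 0.1418]
eef_rot: [0.361, 0.933, -0.0, -0.0]
contact_force: [0.3, 0.0, -2.9]
opening: 0.371
gripper_force: 60.5
```

Call:
{"op": "jog_arm", "data": {"series": [[0,0,2,0,25],[0,0,2,0,25],[0,0,0,0,25]]}}

```text
time_s: 7.3
position: [0.5576, -0.0228, 0.1379]
eef_rot: [0.361, 0.933, -0.0, -0.0]
contact_force: [-0.1, 0.0, -3.3]
opening: 0.371
gripper_force: 60.5
```

Call:
{"op": "jog_arm", "data": {"series": [[0,0,2,0,25],[0,0,2,0,25],[0,0,2,0,25],[0,0,0,0,25]]}}

```text
time_s: 7.7
position: [0.5574, -0.0227, 0.1315]
eef_rot: [0.361, 0.933, -0.0, -0.0]
contact_force: [-0.6, 0.6, -3.2]
opening: 0.37
gripper_force: 60.5
```

Call:
{"op": "jog_arm", "data": {"series": [[0,0,3,0,25],[0,0,3,0,25],[0,0,3,0,25],[0,0,3,0,25],[0,0,3,0,25],[0,0,3,0,25],[0,0,0,0,25]]}}

```text
time_s: 8.4
position: [0.557, -0.0219, 0.1131]
eef_rot: [0.361, 0.933, 0.001, -0.001]
contact_force: [-2.1, 5.0, -3.1]
opening: 0.372
gripper_force: 60.4
```

Call:
{"op": "jog_arm", "data": {"series": [[0.7,0,0,0,25],[0.3,0,1,0,25],[0,0,1,0,25],[0,0,0,0,25]]}}

```text
time_s: 8.8
position: [0.557, -0.0219, 0.1122]
eef_rot: [0.361, 0.933, 0.0, -0.0]
contact_force: [-1.9, 5.3, -0.5]
opening: 0.375
gripper_force: 60.4
```

Call:
{"op": "jog_arm", "data": {"series": [[0,0,1,0,25],[0,0,1,0,25],[0,0,0,0,25]]}}

```text
time_s: 9.1
position: [0.557, -0.0219, 0.1102]
eef_rot: [0.361, 0.933, 0.0, -0.0]
contact_force: [-1.7, 5.0, -0.8]
opening: 0.371
gripper_force: 60.5
```

Call:
{"op": "jog_arm", "data": {"series": [[0,0,1,0,25],[0,0,1,0,25],[0,0,0,0,25]]}}

```text
time_s: 9.4
position: [0.557, -0.0219, 0.1082]
eef_rot: [0.361, 0.933, 0.0, -0.0]
contact_force: [-1.3, 5.2, -0.1]
opening: 0.375
gripper_force: 60.5
```

Call:
{"op": "jog_arm", "data": {"series": [[0.6,0.7,0,0,25],[0.4,0.4,0.5,0,25],[0,0,0.5,0,25],[0,0,0,0,25]]}}

```text
time_s: 9.8
position: [0.5571, -0.0212, 0.1069]
eef_rot: [0.361, 0.933, -0.0, 0.0]
contact_force: [0.1, 0.8, -2.9]
opening: 0.368
gripper_force: 60.5
```

Call:
{"op": "jog_arm", "data": {"series": [[0,0,1,0,25],[0,0,1,0,25],[0,0,0,0,25]]}}

```text
time_s: 10.1
position: [0.5568, -0.0207, 0.1048]
eef_rot: [0.361, 0.933, -0.0, -0.0]
contact_force: [0.3, -0.2, -3.2]
opening: 0.373
gripper_force: 60.5
```

```bash
python3 - <<'E'
from h import *
st();print(read_state()['ft_torque'])
E
```

```text
10.1 [ 0.5568 -0.0207  0.1048] yaw 2.4037953721622034 tilt [ 0.0001 -0.0003 -1.    ] F [ 0.253  -0.1709 -3.2338] 0.37326337282634103 60.47127736732364 j [-0.1335  0.0346  1.968  -0.0002  1.1393 -0.9664]
[ 0.0503  0.0196 -0.0372]
```

Call:
{"op": "jog_arm", "data": {"series": [[0,0,1,0,25],[0,0,1,0,25],[0,0,0,0,25]]}}

```text
time_s: 10.4
position: [0.5568, -0.0206, 0.1028]
eef_rot: [0.361, 0.933, -0.0, -0.0]
contact_force: [-0.2, -0.1, -2.4]
opening: 0.375
gripper_force: 60.5
```

Call:
{"op": "jog_arm", "data": {"series": [[0,0,1,0,25],[0,0,1,0,25],[0,0,0,0,25]]}}

```text
time_s: 10.7
position: [0.5568, -0.0206, 0.1008]
eef_rot: [0.361, 0.933, -0.0, -0.0]
contact_force: [-0.5, -0.1, -2.4]
opening: 0.371
gripper_force: 60.5
```

Call:
{"op": "jog_arm", "data": {"series": [[0,0,1,0,25],[0,0,1,0,25],[0,0,0,0,25]]}}

```text
time_s: 11.0
position: [0.5568, -0.0206, 0.0988]
eef_rot: [0.361, 0.933, -0.0, -0.0]
contact_force: [0.1, 0.4, -3.0]
opening: 0.374
gripper_force: 60.5
```

Call:
{"op": "jog_arm", "data": {"series": [[0,0,1,0,25],[0,0,0.5,0,25],[0,0,0,0,25]]}}

```text
time_s: 11.3
position: [0.557, -0.0207, 0.0976]
eef_rot: [0.361, 0.933, 0.0, 0.0]
contact_force: [-0.6, -0.2, -3.2]
opening: 0.375
gripper_force: 60.5
```

Call:
{"op": "jog_arm", "data": {"series": [[0,0,0.5,0,25],[0,0,0.5,0,25],[0,0,0,0,25]]}}

```text
time_s: 11.6
position: [0.5571, -0.0207, 0.0974]
eef_rot: [0.361, 0.933, 0.0, 0.0]
contact_force: [-4.0, 0.5, 5.2]
opening: 0.373
gripper_force: 61.2
```

Call:
{"op": "jog_arm", "data": {"series": [[0,0,-0.7,0,60],[0,0,0,0,80],[0,0,0,0,80],[0,0,0,0,80],[0,0,0,0,80],[0,0,0,0,80]]}}

```text
time_s: 12.2
position: [0.5569, -0.0207, 0.0971]
eef_rot: [0.361, 0.933, -0.0, -0.0]
contact_force: [-0.5, 0.4, -0.1]
opening: 0.939
gripper_force: 0.0
```

Call:
{"op": "jog_arm", "data": {"series": [[0,0,-5,0,80],[0,0,-15,0,80],[0,0,-30,0,80],[0,0,-40,0,80],[0,0,-20,0,80],[0,0,0,0,80]]}}

```text
time_s: 12.8
position: [0.5597, -0.021, 0.2135]
eef_rot: [0.361, 0.933, 0.001, 0.005]
contact_force: [1.0, -0.4, 0.7]
opening: 0.936
gripper_force: 0.0
```

```bash
python3 - <<'E'
from h import *
st()
c=camera_info('wrist');a=snap('wrist','i0.png');st()
b=cv2.resize(cv2.imread('pics/i0.png'),(800,600),interpolation=cv2.INTER_CUBIC)
cv2.imwrite('pics/i.png',b)
print(proj('wrist',[[.5588,-.0228,.125],[.6032,-.0632,.18]],c)*1.5625)
import pickle;pickle.dump(c,open('i.pkl','wb'))
plan([.6032,-.0632,.195],1.71)
E
```

```text
12.8 [ 0.5597 -0.021   0.2135] yaw 2.4038323242927437 tilt [-0.0083  0.0057 -0.9999] F [ 0.9572 -0.3888  0.6958] 0.9363977681338771 0.0 j [-0.1333 -0.0689  1.8773  0.      1.3231 -0.9664]
12.85 [ 0.5584 -0.0208  0.2106] yaw 2.4037867979677054 tilt [-0.0046  0.0032 -1.    ] F [ 0.1132  0.3102 -0.3153] 0.9371700538584814 0.0 j [-0.1333 -0.0671  1.8806  0.      1.3224 -0.9663]
[[397.7137 298.6006]
 [397.1814 486.1642]]
from [ 0.5584 -0.0208  0.2106] yaw 2.4037867979677054 rows 5
[-12.3, -0.2, 3.1] 0.139
[-12.3, 1.5, 3.1] 0.139
[-11.9, 3.1, 3.1] 0.139
[-11.4, 4.8, 3.1] 0.139
[-10.6, 6.3, 3.1] 0.139
```

View pics/i.png

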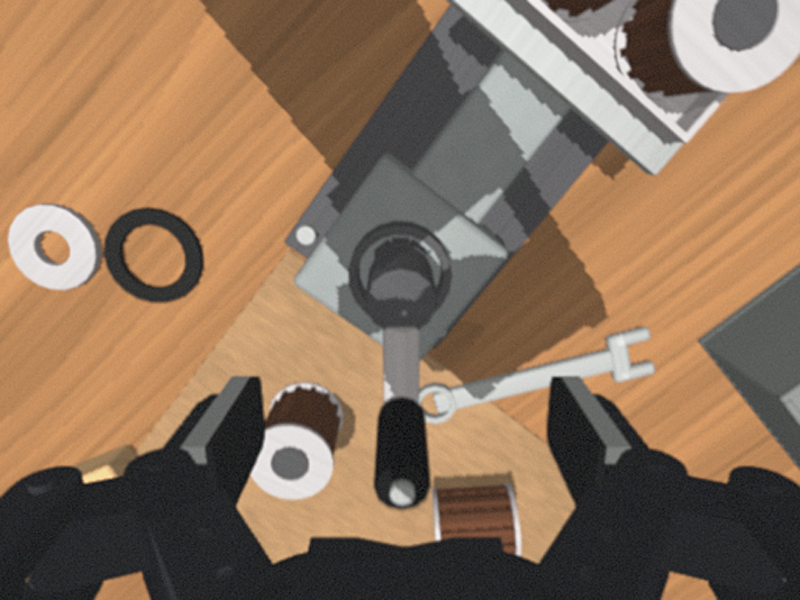

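Viewed: the crank's hub sits inside the collar, and the grip top is at about (402,491), within 2 mm of the prediction. Next I move over to the sleeve.

Call:
{"op": "jog_arm", "data": {"series": [[-12.3,-0.2,0,0.139,70],[-12.3,1.5,0,0.139,60],[-11.9,3.1,0,0.139,60],[-11.4,4.8,0,0.139,60],[-10.6,6.3,0,0.139,60],[0,0,20,0,60],[0,0,20,0,60],[0,0,0,0,60]]}}

```text
time_s: 13.65
position: [0.5987, -0.0625, 0.1619]
eef_rot: [0.657, 0.754, -0.002, -0.004]
contact_force: [-0.7, -0.6, -1.3]
opening: 0.698
gripper_force: 0.0
```

```bash
python3 - <<'E'
from h import *
import pickle
c=pickle.load(open('i.pkl','rb'));print(atz('wrist',402/1.5625,491/1.5625,.18,c),atz('wrist',403/1.5625,299/1.5625,.125,c))
st();plan([.6032,-.0632,.139],1.71)
E
```

```text
[ 0.6062 -0.0633  0.18  ] [ 0.5606 -0.0211  0.125 ]
13.65 [ 0.5987 -0.0625  0.1619] yaw 1.7085848851209646 tilt [ 0.0031 -0.0089 -1.    ] F [-0.6925 -0.5965 -1.2852] 0.6976115702261614 0.0 j [-0.1932  0.0775  1.8199 -0.      1.2536 -0.331 ]
from [ 0.5987 -0.0625  0.1619] yaw 1.7085848851209646 rows 1
[-1.3, 4.4, 22.9] -0.001
```

Call:
{"op": "jog_arm", "data": {"series": [[0,2,12,0,60],[0,0,12,0,60],[0,0,0,0,60],[0,0,0,0,60]]}}

```text
time_s: 14.05
position: [0.6037, -0.0626, 0.143]
eef_rot: [0.657, 0.754, -0.0, -0.0]
contact_force: [0.9, -0.5, 1.0]
opening: 0.702
gripper_force: 0.0
```

Call:
{"op": "jog_arm", "data": {"series": [[0,0,0,0,30],[0,0,0,0,18],[0,0,0,0,18],[0,0,0,0,18],[0,0,0,0,18],[0,0,0,0,18]], "squeeze": 30}}

```text
time_s: 14.65
position: [0.6043, -0.063, 0.1441]
eef_rot: [0.657, 0.754, 0.0, 0.001]
contact_force: [0.4, -1.7, 3.7]
opening: 0.274
gripper_force: 29.5
```

```bash
python3 - <<'E'
from h import *
st()
E
```

```text
14.65 [ 0.6043 -0.063   0.1441] yaw 1.7088299038735169 tilt [-0.0008  0.0013 -1.    ] F [ 0.3924 -1.7316  3.6943] 0.2739963625551724 29.52601475179108 j [-0.1921  0.0998  1.8277 -0.0003  1.2127 -0.33  ]
```

```bash
cat >> h.py <<'E'
def wind(n,deg=10,a0=-42.3,yaw=1.7088,r=60.3):
    out=[];a=a0
    for i in range(n):
        b=a-deg;w=r*np.array([np.cos(np.radians(b))-np.cos(np.radians(a)),np.sin(np.radians(b))-np.sin(np.radians(a))]);a=b
        out.append((round(float(np.cos(yaw)*w[0]+np.sin(yaw)*w[1]),1),round(float(np.sin(yaw)*w[0]-np.cos(yaw)*w[1]),1)))
        if i%8==7 or i==n-1:print(round(b,1),out);out=[]
E
python3 -c "
from h import *
wind(40)"
```

```text
-122.3 [(-6.0, -8.6), (-4.4, -9.5), (-2.7, -10.2), (-0.9, -10.5), (1.0, -10.5), (2.8, -10.1), (4.5, -9.5), (6.1, -8.6)]
-202.3 [(7.5, -7.4), (8.6, -6.0), (9.5, -4.4), (10.2, -2.7), (10.5, -0.9), (10.5, 1.0), (10.1, 2.8), (9.5, 4.5)]
-282.3 [(8.6, 6.1), (7.4, 7.5), (6.0, 8.6), (4.4, 9.5), (2.7, 10.2), (0.9, 10.5), (-1.0, 10.5), (-2.8, 10.1)]
-362.3 [(-4.5, 9.5), (-6.1, 8.6), (-7.5, 7.4), (-8.6, 6.0), (-9.5, 4.4), (-10.2, 2.7), (-10.5, 0.9), (-10.5, -1.0)]
-442.3 [(-10.1, -2.8), (-9.5, -4.5), (-8.6, -6.1), (-7.4, -7.5), (-6.0, -8.6), (-4.4, -9.5), (-2.7, -10.2), (-0.9, -10.5)]
```

Call:
{"op": "jog_arm", "data": {"series": [[-6.0,-8.6,0,0,18],[-4.4,-9.5,0,0,18],[-2.7,-10.2,0,0,18],[-0.9,-10.5,0,0,18]]}}

```text
time_s: 15.05
position: [0.5686, -0.0821, 0.1442]
eef_rot: [0.657, 0.754, 0.002, 0.002]
contact_force: [5.6, 2.0, 2.5]
opening: 0.274
gripper_force: 30.5
```

Call:
{"op": "jog_arm", "data": {"series": [[1.0,-10.5,0,0,18],[2.8,-10.1,0,0,18],[4.5,-9.5,0,0,18],[6.1,-8.6,0,0,18]]}}

```text
time_s: 15.45
position: [0.5288, -0.0747, 0.1452]
eef_rot: [0.657, 0.754, 0.001, 0.004]
contact_force: [5.3, -4.1, 4.4]
opening: 0.273
gripper_force: 31.5
```

Call:
{"op": "jog_arm", "data": {"series": [[7.5,-7.4,0,0,18],[8.6,-6.0,0,0,18],[9.5,-4.4,0,0,18],[10.2,-2.7,0,0,18],[10.5,-0.9,0,0,18],[10.5,1.0,0,0,18],[10.1,2.8,0,0,18],[9.5,4.5,0,0,18]]}}

```text
time_s: 16.25
position: [0.5003, -0.0005, 0.1465]
eef_rot: [0.657, 0.754, -0.004, -0.002]
contact_force: [-20.9, -0.1, 26.5]
opening: 0.268
gripper_force: 33.1
```

Call:
{"op": "jog_arm", "data": {"series": [[8.6,6.1,0,0,18],[7.4,7.5,0,0,18],[6.0,8.6,0,0,18],[4.4,9.5,0,0,18],[2.7,10.2,0,0,18],[0.9,10.5,0,0,18],[-1.0,10.5,0,0,18],[-2.8,10.1,0,0,18]]}}

```text
time_s: 17.05
position: [0.5725, 0.0411, 0.1468]
eef_rot: [0.657, 0.754, 0.004, -0.003]
contact_force: [-2.3, 13.7, 15.5]
opening: 0.269
gripper_force: 33.3
```

```bash
python3 - <<'E'
from h import *
st()
a=snap('scene','j0.png');b=snap('side','j1.png')
f=lambda i,x,y,w,h:cv2.resize(cv2.cvtColor(i[y:y+h,x:x+w],cv2.COLOR_RGB2BGR),(800,300),interpolation=cv2.INTER_CUBIC)
cv2.imwrite('pics/j.png',np.vstack([f(a,300,155,160,60),f(b,160,115,160,60)]))
st()
E
```

```text
17.05 [0.5725 0.0411 0.1468] yaw 1.7089474157463322 tilt [ 0.0088  0.0024 -1.    ] F [-2.2896 13.7229 15.4559] 0.2693201338215697 33.34096965263598 j [-0.0261  0.0242  1.9021  0.0097  1.2143 -0.1676]
17.15 [0.5739 0.0405 0.147 ] yaw 1.7085851911978256 tilt [ 0.0077  0.0052 -1.    ] F [ 0.3249 14.4833 13.875 ] 0.2729852590636311 32.98792537971167 j [-0.0269  0.0253  1.9007  0.009   1.2117 -0.1678]
```

View pics/j.png

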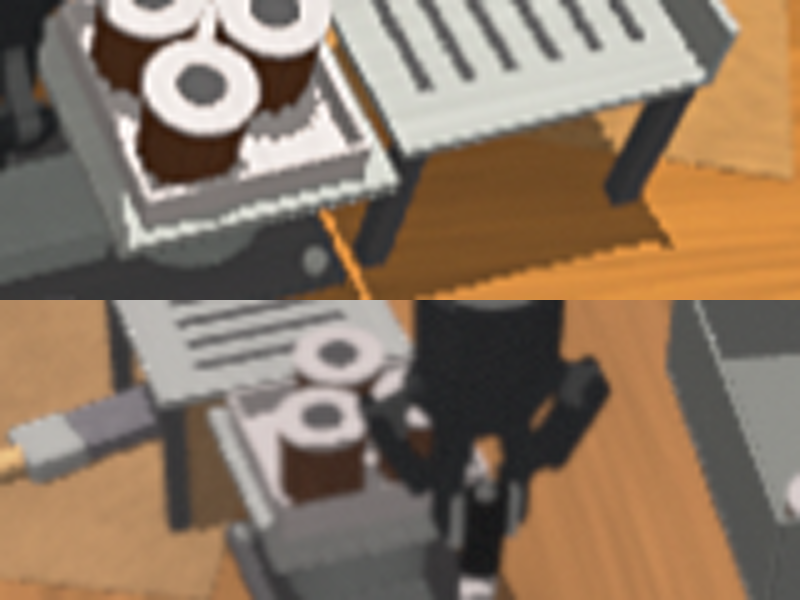

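The top half shows the platform's near right corner at about (395,190) and the deck's near corner at about (405,155). The side half shows the platform's left far corner at about (213,412). The platform is still below the deck. The wrist force grew to about 20 N, so I'll fit the actual circle before going on.

```bash
python3 - <<'E'
from h import *
from scipy.optimize import least_squares
P=np.array([[.6043,-.063],[.5686,-.0821],[.5288,-.0747],[.5003,-.0005],[.5739,.0405]])
r=least_squares(lambda q:np.hypot(P[:,0]-q[0],P[:,1]-q[1])-q[2],[.5595,-.0223,.06]);print(r.x,r.fun)
r2=least_squares(lambda q:np.hypot(P[:,0]-q[0],P[:,1]-q[1])-.060,[.5595,-.0223]);print(r2.x,r2.fun)
s=read_state();print(s['ft_torque'])
# triangulated heights
O=dict(deckfar=((354.3,138.5),(190.5,135.5)),deck2=((380.5,185.5),None))
T=lambda u,v:(300+u/5-.5,155+v/5-.5)
S=lambda u,v:(160+u/5-.5,115+(v-300)/5-.5)
print('deck d2 scene',T(405,156),'plat near right scene',T(397,188),'plat near left',T(132,245))
print('deck d1 side',S(155,403),'plat left far side',S(212,412),'plat left near',S(270,530))
E
```

```text
[ 0.5593 -0.0202  0.0623] [-0.0003  0.0002  0.0001 -0.0002  0.0001]
[ 0.5587 -0.0212] [0.0019 0.0017 0.0013 0.002  0.0035]
[2.2836 0.4795 0.0291]
deck d2 scene (380.5, 185.7) plat near right scene (378.9, 192.1) plat near left (325.9, 203.5)
deck d1 side (190.5, 135.1) plat left far side (201.9, 136.9) plat left near (213.5, 160.5)
```

```bash
cat > fit.py <<'E'
from h import *
from scipy.optimize import least_squares
C={n:camera_info(n) for n in('scene','side')}
I=[('scene',-70,120,304.7,161.7),('scene',70,120,322.7,206.5),('scene',70,260,376.3,195.7),('side',-70,120,211.5,167.9),('side',70,120,260.4,158.9),('side',-70,260,201.9,139.4)]
N=[('scene',70,120,325.9,203.5),('scene',70,260,378.9,192.1),('side',-70,260,201.9,136.9)]
D=[('scene',-80,0,354.3,138.5),('scene',80,0,380.2,185.7),('side',-80,0,190.5,135.3),('side',80,0,241.5,123.5),('scene',80,160,441.4,170.1)]
def res(obs,x,y,th,h):
    c,s=np.cos(th),np.sin(th);r=[]
    for n,a,b,u,v in obs:
        r+=list(proj(n,[x+(c*a-s*b)/1e3,y+(s*a+c*b)/1e3,h],C[n])[0]-[u,v])
    return np.array(r)
f=lambda q:np.r_[res(I,q[0],q[1],q[2],q[3]),res(N,q[0],q[1],q[2],q[4]),(q[0]-.5595)/.001,(q[1]+.0225)/.001]
g=lambda q:res(D,*q)
if __name__=='__main__':
    p=least_squares(f,[.5595,-.0225,.14,.086,.096],loss='soft_l1');d=least_squares(g,[.49,.235,.14,.105],loss='soft_l1')
    print(p.x,np.round(p.fun,1));print(d.x,np.round(d.fun,1))
    print('gap init',d.x[3]-p.x[3],'now',d.x[3]-p.x[4])
E
python3 fit.py
```

```text
[ 0.5588 -0.0227  0.1756  0.0873  0.0964] [-0.3  0.   0.7  0.6  2.7 -1.8  3.3  1.4  1.3  0.4 -0.2 -0.5 -2.1  1.5
  1.  -0.4 -0.4 -0.3 -0.7 -0.2]
[0.4916 0.2331 0.1885 0.1046] [-0.2 -2.2  0.2 -0.2  0.5  0.6  0.4  2.   0.9  0. ]
gap init 0.01734407294124106 now 0.008215238406965947
```

Call:
{"op": "jog_arm", "data": {"series": [[1.4,0.9,-1,0,18],[1.4,0.9,-1,0,18],[0,0,0,0,18]]}}

```text
time_s: 17.45
position: [0.5732, 0.0414, 0.1468]
eef_rot: [0.657, 0.754, 0.001, -0.001]
contact_force: [-1.3, 6.9, 9.1]
opening: 0.271
gripper_force: 31.9
```

Call:
{"op": "jog_arm", "data": {"series": [[1.4,0.5,-1,0,18],[0,0,-0.5,0,18],[0,0,0,0,18]]}}

```text
time_s: 17.75
position: [0.5729, 0.0418, 0.1467]
eef_rot: [0.657, 0.754, 0.0, -0.001]
contact_force: [-2.6, 4.5, 5.8]
opening: 0.273
gripper_force: 31.4
```

```bash
python3 - <<'E'
from h import *
st()
s=read_state();p=s['position'];print(np.degrees(np.arctan2(p[1]+.0202,p[0]-.5593)),np.hypot(p[1]+.0202,p[0]-.5593))
wind(16,10,77.0,1.7088,62)
E
```

```text
17.75 [0.5729 0.0418 0.1467] yaw 1.7084275538719005 tilt [ 0.0019 -0.0016 -1.    ] F [-2.6165  4.4733  5.7561] 0.2734689743516658 31.369652218745614 j [-0.0214  0.0274  1.8991  0.0017  1.2169 -0.1596]
77.64035768172535 0.06349335921400838
-3.0 [(-4.7, 9.7), (-6.3, 8.8), (-7.8, 7.5), (-8.9, 6.1), (-9.9, 4.4), (-10.5, 2.6), (-10.8, 0.8), (-10.7, -1.1)]
-83.0 [(-10.4, -3.0), (-9.7, -4.7), (-8.8, -6.3), (-7.5, -7.8), (-6.1, -8.9), (-4.4, -9.9), (-2.6, -10.5), (-0.8, -10.8)]
```

Call:
{"op": "jog_arm", "data": {"series": [[-4.7,9.7,0,0,18],[-6.3,8.8,0,0,18],[-7.8,7.5,0,0,18],[-8.9,6.1,0,0,18],[-9.9,4.4,0,0,18],[-10.5,2.6,0,0,18],[-10.8,0.8,0,0,18],[-10.7,-1.1,0,0,18]]}}

```text
time_s: 18.55
position: [0.6201, -0.0218, 0.1458]
eef_rot: [0.657, 0.754, -0.001, -0.003]
contact_force: [-3.2, 6.0, 3.4]
opening: 0.271
gripper_force: 31.9
```

Call:
{"op": "jog_arm", "data": {"series": [[-10.4,-3.0,0,0,18],[-9.7,-4.7,0,0,18],[-8.8,-6.3,0,0,18],[0,0,0,0,18]]}}

```text
time_s: 18.95
position: [0.6105, -0.053, 0.145]
eef_rot: [0.657, 0.754, -0.0, -0.002]
contact_force: [-0.2, 4.3, -1.6]
opening: 0.271
gripper_force: 30.0
```

```bash
python3 - <<'E'
from h import *
st()
s=read_state();p=s['position'];print(np.degrees(np.arctan2(p[1]+.0202,p[0]-.5593)),np.hypot(p[1]+.0202,p[0]-.5593))
a=snap('scene','k0.png');b=snap('side','k1.png')
def crop(i,x,y,w,h,W,H):
    k=W/w;p=cv2.resize(cv2.cvtColor(i[y:y+h,x:x+w],cv2.COLOR_RGB2BGR),(W,H),interpolation=cv2.INTER_CUBIC)
    for j in range(x-x%10+10,x+w,10):cv2.line(p,(int((j-x+.5)*k),0),(int((j-x+.5)*k),6),(0,0,255),1)
    for j in range(y-y%10+10,y+h,10):cv2.line(p,(0,int((j-y+.5)*k)),(6,int((j-y+.5)*k)),(0,0,255),1)
    return p
cv2.imwrite('pics/k.png',np.hstack([crop(a,300,120,100,100,400,400),crop(b,170,100,100,100,400,400)]))
E
```

```text
18.95 [ 0.6105 -0.053   0.145 ] yaw 1.707329440392766 tilt [ 0.0021 -0.0022 -1.    ] F [-0.212   4.2886 -1.6243] 0.2710960301878328 29.98602491308702 j [-0.1747  0.1125  1.8122  0.0014  1.2197 -0.3117]
-32.6112091423232 0.06079118210212816
```

View pics/k.png

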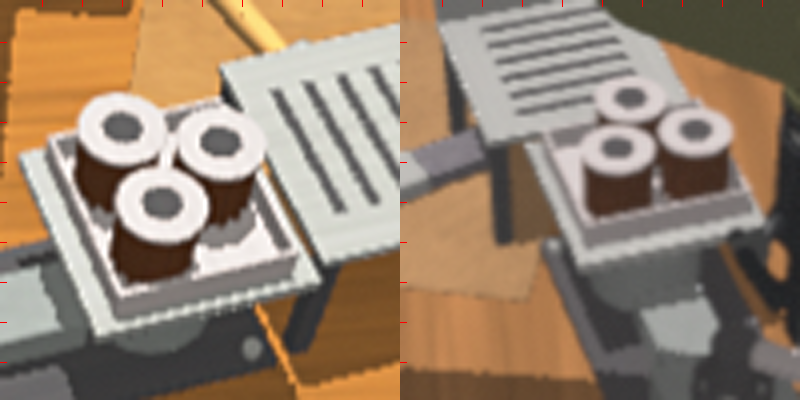

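Viewed, with both views clear of the gripper. In full-image pixels:

| View | Platform corners | Deck corners |
|---|---|---|
| Scene | (304.5,158.3), (323.8,203.0), (379.0,190.3) | (355,136.3), (380.8,185.5) |
| Side | (214.0,165.8), (261.5,155.0), (201.3,136.5) | (192,135.3) |

The platform is still slightly below the deck.

```bash
cat > fit2.py <<'E'
import fit
from fit import *
N=[('scene',-70,120,304.5,158.3),('scene',70,120,323.8,203.0),('scene',70,260,379.0,190.3),('side',-70,120,214.0,165.8),('side',70,120,261.5,155.0),('side',-70,260,201.3,136.5)]
D=[('scene',-80,0,355,136.3),('scene',80,0,380.8,185.5),('side',-80,0,192,135.3),('side',80,0,241.7,123.4),('scene',80,160,441.4,170.1)]
b=.16*0
for nm,pr in(('prior on axis',1),('free',0)):
    f=lambda q:np.r_[res(N,*q),pr*(q[0]-.5590)/.001,pr*(q[1]+.0225)/.001]
    p=least_squares(f,[.5595,-.0225,.14,.096],loss='soft_l1')
    d=least_squares(lambda q:res(D,*q),[.49,.235,.14,.105],loss='soft_l1')
    print(nm,p.x,np.round(p.fun,1));print(d.x,np.round(d.fun,1));print('gap',d.x[3]-p.x[3])
# joint: deck same yaw & aligned with platform (dx common), gap along y free
def j(q):
    x,y,th,h,hd,g,sx=q;c,s=np.cos(th),np.sin(th)
    return np.r_[res(N,x,y,th,h),res(D,x+(c*sx-s*(260+g))/1e3,y+(s*sx+c*(260+g))/1e3,th,hd),(x-.559)/.001,(y+.0225)/.001]
q=least_squares(j,[.559,-.0225,.17,.1,.105,5,0],loss='soft_l1');print('joint',q.x,np.round(q.fun,1),'gap',q.x[4]-q.x[3])
for n in C:print(n,'px per 10mm at p3',np.diff(proj(n,[[.58,.23,.1],[.58,.23,.11]]),axis=0))
E
python3 fit2.py
```

```text
prior on axis [ 0.5588 -0.0228  0.184   0.1007] [-0.1 -0.1  0.3  0.7  1.1 -0.4  0.5  0.3  0.   0.7 -0.4 -0.8 -0.2 -0.3]
[0.4934 0.233  0.1898 0.1073] [-0.7 -0.2  0.1 -0.1 -0.5 -0.1  0.8  1.3  1.5 -0.1]
gap 0.006630586947316636
free [ 0.5576 -0.0236  0.1775  0.101 ] [-0.2 -0.4 -0.2  0.5  0.7 -0.2  0.3  0.2 -0.   0.9 -0.3 -0.8 -0.  -0. ]
[0.4934 0.233  0.1898 0.1073] [-0.7 -0.2  0.1 -0.1 -0.5 -0.1  0.8  1.3  1.5 -0.1]
gap 0.0063209760835003515
joint [  0.5589  -0.0228   0.1854   0.1006   0.1074   3.5653 -17.3926] [-0.2 -0.1  0.3  0.6  1.  -0.5  0.5  0.3  0.   0.7 -0.5 -0.7 -0.5 -0.3
 -0.  -0.1 -0.6 -0.2  0.8  1.4  1.5  0.1 -0.1 -0.3] gap 0.006758235985818886
scene px per 10mm at p3 [[ 0.8665 -2.3997]]
side px per 10mm at p3 [[ 0.0764 -2.6064]]
```

```bash
python3 - <<'E'
from h import *
im={n:cv2.GaussianBlur(cv2.cvtColor(cv2.imread('pics/'+f),cv2.COLOR_BGR2GRAY),(1,1),0).astype(float) for n,f in(('scene','k0.png'),('side','k1.png'))}
def prof(n,A,B,lab,rng=7):
    A=np.array(A,float);B=np.array(B,float);d=(B-A)/np.linalg.norm(B-A);nn=np.array([-d[1],d[0]]);nn*=np.sign(nn[1])
    o=np.arange(-rng,rng+.1,.5);t=np.linspace(.2,.8,60)
    P=A+(B-A)*t[:,None];X=(P[:,None]+o[None,:,None]*nn).astype(np.float32)
    v=cv2.remap(im[n].astype(np.float32),X[...,0],X[...,1],cv2.INTER_LINEAR).mean(0)
    print(lab);print(' '.join(f'{a:.1f}:{b:.0f}' for a,b in zip(o,v)))
prof('scene',(323.8,203),(379,190.3),'plat near scene (p2-p3)')
prof('scene',(380.8,185.5),(441.4,170.1),'deck near scene (d2-d3)')
prof('side',(214,165.8),(261.5,155),'plat front side (p1-p2)')
prof('side',(192,135.3),(203,132.5),'deck front side (d1-)')
E
```

```text
plat near scene (p2-p3)
-7.0:127 -6.5:122 -6.0:122 -5.5:123 -5.0:123 -4.5:123 -4.0:122 -3.5:120 -3.0:121 -2.5:131 -2.0:153 -1.5:180 -1.0:197 -0.5:195 0.0:173 0.5:140 1.0:115 1.5:103 2.0:95 2.5:87 3.0:83 3.5:82 4.0:82 4.5:83 5.0:82 5.5:83 6.0:82 6.5:80 7.0:76
deck near scene (d2-d3)
-7.0:214 -6.5:214 -6.0:215 -5.5:217 -5.0:218 -4.5:219 -4.0:218 -3.5:217 -3.0:216 -2.5:215 -2.0:216 -1.5:214 -1.0:203 -0.5:181 0.0:153 0.5:124 1.0:109 1.5:104 2.0:103 2.5:102 3.0:100 3.5:98 4.0:97 4.5:96 5.0:95 5.5:94 6.0:93 6.5:90 7.0:88
plat front side (p1-p2)
-7.0:120 -6.5:119 -6.0:119 -5.5:119 -5.0:120 -4.5:122 -4.0:131 -3.5:146 -3.0:163 -2.5:179 -2.0:189 -1.5:193 -1.0:192 -0.5:185 0.0:171 0.5:151 1.0:129 1.5:113 2.0:104 2.5:98 3.0:93 3.5:88 4.0:85 4.5:84 5.0:83 5.5:82 6.0:82 6.5:82 7.0:82
deck front side (d1-)
-7.0:187 -6.5:183 -6.0:181 -5.5:180 -5.0:183 -4.5:188 -4.0:190 -3.5:191 -3.0:191 -2.5:191 -2.0:190 -1.5:189 -1.0:183 -0.5:171 0.0:147 0.5:122 1.0:107 1.5:97 2.0:92 2.5:92 3.0:93 3.5:91 4.0:90 4.5:89 5.0:89 5.5:88 6.0:88 6.5:87 7.0:87
```

```bash
cat > edge.py <<'E'
from h import *
from scipy.optimize import least_squares
C={n:camera_info(n) for n in('scene','side')}
PL={1:(-70,120),2:(70,120),3:(70,260),4:(-70,260)};DK={1:(-80,0),2:(80,0),3:(80,160),4:(-80,160)}
PE=[('scene',1,2,.15,.85),('scene',2,3,.1,.9),('side',1,2,.1,.9),('side',4,1,.25,.9)]
DE=[('scene',1,2,.1,.95),('scene',2,3,.1,.8),('side',1,2,.04,.25),('side',4,1,.3,.95)]
def pts(B,q,n,ks):
    x,y,th,h=q;c,s=np.cos(th),np.sin(th)
    return proj(n,[[x+(c*B[k][0]-s*B[k][1])/1e3,y+(s*B[k][0]+c*B[k][1])/1e3,h] for k in ks],C[n])
def measure(im,B,E,q,rng):
    out=[]
    for n,i,j,t0,t1 in E:
        a,b=pts(B,q,n,(i,j));ctr=pts(B,q,n,(1,2,3,4)).mean(0)
        d=(b-a)/np.linalg.norm(b-a);nn=np.array([-d[1],d[0]]);nn*=np.sign(nn@((a+b)/2-ctr))
        o=np.arange(-rng,rng+.01,.25);P=a+(b-a)*np.linspace(t0,t1,40)[:,None];X=(P[:,None]+o[None,:,None]*nn).astype(np.float32)
        v=cv2.GaussianBlur(cv2.remap(im[n],X[...,0],X[...,1],cv2.INTER_LINEAR),(1,7),0,sigmaX=.01,sigmaY=2)
        g=-np.gradient(cv2.GaussianBlur(v,(5,1),1),axis=1);k=g.argmax(1);m=[]
        for r,kk in enumerate(k):
            w=slice(max(kk-4,0),kk+5);gg=np.clip(g[r,w],0,None)
            if g[r,kk]>4:m.append(P[r]+nn*(gg@o[w]/gg.sum()))
        out.append(np.array(m).reshape(-1,2))
    return out
def fitrect(im,B,E,q):
    for rng in(3,2,2,1.5):
        M=measure(im,B,E,q,rng)
        def f(q):
            r=[]
            for (n,i,j,_,_),m in zip(E,M):
                a,b=pts(B,q,n,(i,j));d=(b-a)/np.linalg.norm(b-a);r+=list((m-a)@np.array([-d[1],d[0]]))
            return np.array(r)
        s=least_squares(f,q,loss='soft_l1',f_scale=.2);q=s.x
    k=np.cumsum([0]+[len(m) for m in M]);return q,[round(float(np.median(s.fun[k[i]:k[i+1]])),2) for i in range(len(M))],[len(m) for m in M]
def gap(fs,fd,qp=(.5588,-.0228,.184,.1007),qd=(.4934,.233,.1898,.1073)):
    im={n:cv2.cvtColor(cv2.imread('pics/'+f),cv2.COLOR_BGR2GRAY).astype(np.float32) for n,f in(('scene',fs),('side',fd))}
    p=fitrect(im,PL,PE,np.array(qp));d=fitrect(im,DK,DE,np.array(qd));print('P',*p);print('D',*d);print('gap mm',1e3*(d[0][3]-p[0][3]));return p[0],d[0]
if __name__=='__main__':
    print(C['scene']['dist_coeffs'])
    print('now');gap('k0.png','k1.png')
    print('init');gap('a.png','b.png',(.5588,-.0228,.184,.0867))
E
python3 edge.py
```

```text
[0.0449 0.     0.     0.     0.    ]
nowTraceback (most recent call last):
  File "edge.py", line 38, in <module>
    print('now');gap('k0.png','k1.png')
                 ~~~^^^^^^^^^^^^^^^^^^^
  File "edge.py", line 35, in gap
    p=fitrect(im,PL,PE,np.array(qp));d=fitrect(im,DK,DE,np.array(qd));print('P',*p);print('D',*d);print('gap mm',1e3*(d[0][3]-p[0][3]));return p[0],d[0]
  File "edge.py", line 25, in fitrect
    M=measure(im,B,E,q,rng)
  File "edge.py", line 16, in measure
    v=cv2.GaussianBlur(cv2.remap(im[n],X[...,0],X[...,1],cv2.INTER_LINEAR),(1,7),0,sigmaX=.01,sigmaY=2)
cv2.error: OpenCV(4.12.0) :-1: error: (-5:Bad argument) in function 'GaussianBlur'
> Overload resolution failed:
>  - argument for GaussianBlur() given by name ('sigmaX') and position (3)
>  - argument for GaussianBlur() given by name ('sigmaX') and position (3)
```

```bash
sed -i 's/(1,7),0,sigmaX=.01,sigmaY=2)/(1,7),2)/' edge.py; python3 edge.py
```

```text
[0.0449 0.     0.     0.     0.    ]
now
P [ 0.5585 -0.023   0.1826  0.1003] [0.03, 0.04, -0.04, 0.01] [40, 40, 40, 40]
D [0.4923 0.2331 0.1852 0.1072] [0.04, 0.07, -0.1, -0.0] [33, 40, 40, 40]
gap mm 6.815016267046517
init
P [ 0.5584 -0.0231  0.1828  0.0866] [0.02, 0.02, -0.02, 0.01] [40, 40, 40, 40]
D [0.4924 0.2331 0.1864 0.1071] [0.05, 0.06, -0.01, -0.02] [40, 40, 40, 40]
gap mm 20.490984803927553
```

```bash
python3 -c "
from h import *
wind(17,10,-33,1.7088,61.5)"
```

```text
-113 [(-7.5, -7.7), (-6.0, -8.9), (-4.4, -9.8), (-2.6, -10.4), (-0.8, -10.7), (1.1, -10.7), (2.9, -10.3), (4.7, -9.6)]
-193 [(6.3, -8.7), (7.7, -7.5), (8.9, -6.0), (9.8, -4.4), (10.4, -2.6), (10.7, -0.8), (10.7, 1.1), (10.3, 2.9)]
-203 [(9.6, 4.7)]
```

Call:
{"op": "jog_arm", "data": {"series": [[-7.5,-7.7,0,0,18],[-6.0,-8.9,0,0,18],[-4.4,-9.8,0,0,18],[-2.6,-10.4,0,0,18],[-0.8,-10.7,0,0,18],[1.1,-10.7,0,0,18],[2.9,-10.3,0,0,18],[4.7,-9.6,0,0,18]]}}

```text
time_s: 19.85
position: [0.5373, -0.0767, 0.1461]
eef_rot: [0.657, 0.754, 0.001, 0.002]
contact_force: [7.9, 0.9, -6.7]
opening: 0.27
gripper_force: 30.7
```

Call:
{"op": "jog_arm", "data": {"series": [[6.3,-8.7,0,0,18],[7.7,-7.5,0,0,18],[8.9,-6.0,0,0,18],[9.8,-4.4,0,0,18],[10.4,-2.6,0,0,18],[10.7,-0.8,0,0,18],[0,0,0,0,18],[0,0,0,0,18]]}}

```text
time_s: 20.65
position: [0.4994, -0.0281, 0.1474]
eef_rot: [0.656, 0.754, -0.001, 0.001]
contact_force: [-3.3, -4.2, 5.1]
opening: 0.273
gripper_force: 30.7
```

```bash
python3 - <<'E'
from edge import *
st()
s=read_state();p=s['position'];print(np.degrees(np.arctan2(p[1]+.0202,p[0]-.5593)),np.hypot(p[1]+.0202,p[0]-.5593))
snap('scene','l0.png');snap('side','l1.png')
gap('l0.png','l1.png',(.5585,-.023,.1827,.1058),(.4923,.2331,.186,.1072))
E
```

```text
20.65 [ 0.4994 -0.0281  0.1474] yaw 1.7096023612170792 tilt [-0.0031 -0.0002 -1.    ] F [-3.2839 -4.1829  5.135 ] 0.2725576244044574 30.73811507566525 j [-0.1619 -0.1445  2.0615 -0.0032  1.2239 -0.2996]
-172.50892020296916 0.06044685774088717
P [ 0.5584 -0.023   0.1822  0.1059] [0.01, -0.0, -0.05, 0.02] [40, 40, 9, 28]
D [0.4923 0.2335 0.1862 0.1071] [0.04, 0.04, -0.0, -0.0] [31, 40, 40, 40]
gap mm 1.239190064546286
```

Call:
{"op": "jog_arm", "data": {"series": [[10.7,1.1,0,0,18],[10.3,2.9,0,0,18],[4.9,2.1,0,0,18],[0,0,0,0,18],[0,0,0,0,18]]}}

```text
time_s: 21.25
position: [0.4997, -0.0007, 0.1467]
eef_rot: [0.657, 0.754, -0.002, -0.002]
contact_force: [-9.8, -0.7, 8.6]
opening: 0.272
gripper_force: 31.1
```

Call:
{"op": "jog_arm", "data": {"series": [[0,0,0,0,35],[0,0,0,0,60],[0,0,0,0,60],[0,0,0,0,60],[0,0,0,0,60],[0,0,0,0,60]]}}

```text
time_s: 21.85
position: [0.5018, -0.0003, 0.1467]
eef_rot: [0.657, 0.754, 0.0, -0.0]
contact_force: [0.2, -0.2, -0.8]
opening: 0.702
gripper_force: 0.0
```

Call:
{"op": "jog_arm", "data": {"series": [[0,0,-8,0,60],[0,0,-20,0,60],[0,0,-35,0,60],[0,0,-40,0,60],[-10,0,-30,0,60],[-40,0,0,0,60],[-40,0,0,0,60],[0,0,0,0,60]]}}

```text
time_s: 22.65
position: [0.5145, -0.0928, 0.2808]
eef_rot: [0.658, 0.753, -0.0, 0.001]
contact_force: [-0.5, 0.0, -0.2]
opening: 0.698
gripper_force: 0.0
```

```bash
python3 - <<'E'
from edge import *
st()
snap('scene','m0.png');snap('side','m1.png')
gap('m0.png','m1.png',(.5585,-.023,.1827,.107),(.4923,.2331,.186,.1072))
# where is the crank hub top now: template check near predicted pixel
for n,f in(('scene','m0.png'),('side','m1.png')):
    im=cv2.cvtColor(cv2.imread('pics/'+f),cv2.COLOR_BGR2GRAY);P=proj(n,[[.559,-.022,.125],[.559,-.022,.106]]);print(n,P)
    for v in range(int(P[0,1])-9,int(P[0,1])+10,3):print(v,im[v,int(P[0,0])-13:int(P[0,0])+14])
E
```

```text
22.65 [ 0.5145 -0.0928  0.2808] yaw 1.7045181461673147 tilt [-0.0018  0.001  -1.    ] F [-0.5179  0.0155 -0.2365] 0.6982172501156778 0.0 j [-0.2805 -0.1884  1.8723 -0.0012  1.4561 -0.4141]
P [ 0.5581 -0.0232  0.1815  0.1072] [0.01, 0.02, -0.03, -0.01] [40, 40, 35, 40]
D [0.4923 0.2337 0.1863 0.107 ] [0.04, 0.04, 0.02, -0.0] [31, 40, 40, 40]
gap mm -0.2135916889970113
scene [[266.4659 185.6838]
 [266.4046 190.2782]]
176 [ 84  83  84  84  83  82  79  84 142 228 233 230 232 234 235 213 105  75
  78  80  80  82  80  80  81  81  80]
179 [ 87  89  87  88  87  87  86  83 104 178 238 233 234 239 229 153 119  86
  86  88  87  88  88  89  88  88  90]
182 [ 88  87  88  88  87  88  87  86  89 118 162 143 122 106  87  67  66  67
  78  82  88  91  93  93  92  88  86]
185 [ 91  89  89  88  89  88  90  99 107 107 104 105 100  75  56  56  56  56
  56  58  73  94  99  99 101 100  92]
188 [174 187 191 191 188 160 101  79 103 105 106 107  98  66  58  57  59  57
  57  57  62  83 103 103  99  99 109]
191 [183 184 166 124  93  65  51  49  50  53  58  58  59  58  58  58  57  58
  56  52  49  53  68  92  98 
[... 276 characters left out ...]
3 128 129]
176 [158 158 159 159 161 163 155 114  70  55  54  55  54  57  54  57  62  72
  80  81  79  79  76  76  82 113 125]
179 [162 161 162 161 161 160 160 160 135  90  60  55  54  56  56  56  69  79
  99  94  83  79  75  75  77  83 112]
182 [162 157 151 151 153 152 149 135  99  69  58  55  58  56  57  57  56  58
  64  83 113 132 133 128 128 128 127]
185 [204 204 204 203 204 204 204 204 198 146  99  92  94  94  94  94  90  72
  62  86 119 135 134 132 128 128 128]
188 [157 148 139 133 129 129 126 122 104  77  72  77  78  79  77  74  64  58
  59  94 139 156 156 149 136 130 128]
191 [ 93  90  93  83  66  59  56  55  59  61  62  64  63  59  59  58  58  55
  53  54  57  80 120 145 152 141 132]
```

```bash
python3 -c "
from station import *
print(hand_in())"
```

```text
the job is handed in; nothing more can be done
None
```

I fitted the crank fully home over the cross pin, wound the platform to within about 0.2 mm of the deck by my camera measurement, left the crank on the shaft with the gripper clear, and handed the job in; no verdict came back.

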